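# Check the stop of a hand-lever press

## Robot

A 6-joint arm with a two-finger parallel gripper is mounted at the origin on a cart in front of the work surface, level with it; the furniture and walls round the work are solid. World frame = base frame: x ahead of the robot, y to its left, z up, the work surface at z = 0. Lengths are in m, angles in rad, forces in N, time in s.
With the tool pointing down it reaches from about 0.275 to 0.875 m from the base axis. Payload 12.5 kg.
Tool frame: the origin (TCP) lies midway between the tips of the shut fingers; the grasp point (between the pads) lies 19 mm behind it; z points along the fingers, y is the line along which they close (so a half turn about z gives the same grasp; the last joint's range is limited). The gripper opens to 85 mm and grips with 20 to 120 N. Pads are 22 mm wide; open, the fingers measure 114 mm over their backs; the gripper's body (76 mm by 85 mm) begins 54 mm behind the grasp point. The pads swing forward as they close: fully open they stand 13 mm farther back than shut.
Start: joints at [-1.429, 0.351, 1.652, -0, 1.139, -0.085], TCP at [0.124, -0.536, 0.231] pointing down, gripper open.
Joint ranges: [-2.75, 2.75], [-0.79, 2.1], [0.01, 2.65], [-1.57, 4.71], [0.07, 3.14], [-2.87, 2.87]. Speed limits (rad/s): [2.22, 2.22, 2.79, 3.14, 3.14, 3.14].

## Interface

Orientations are given as a rotation vector (axis times angle).
In Python, from station import read_state, imaging, job_done gives the robot as it stands. The module is installed in compiled form; this text tells all that it offers.
- The arm moves only by the shell command python3 -m handwheel 'ROWS'. ROWS is JSON, a list that holds one entry, the list of rows, each a list of 5 numbers: the shift along the tool's x, y, z as a fraction of full scale, then the turn about the tool's z as a fraction of full scale, then the finger opening in mm, from 0 to 85.4. A call has 1 to 12 rows; each row is the pose to reach, as a shift and turn from the pose commanded when the call began, along the tool's axes at that moment, turning the shorter way round; what a row does not reach only later rows make up. Full scale, the value 1, is 0.1 m for a shift and pi rad for a turn. A row lasts 1/8 s, in which the tool goes at most 62.5 mm and 10.7 degrees, less where a joint would pass 70% of its speed; a pose out of reach is approached as far as the arm can. A call with a number of a shift or a turn outside -1 to 1 is refused whole. A call with a gripper value outside its range is refused whole. The fingers move at their own pace and stop on an object; the grip force is fixed at half the most. Time passes only in rows, so rows that repeat a pose let the fingers close. It gives the time, the measured TCP pose, the force, the opening and the grip force at its end, in the units of the state.
- read_state(): the state, without advancing time (a new reading comes with each control period).
- imaging.camera(name): name is "scene" or "top"; returns a dict with "pixels" (480x640x3 uint8, red, green, blue), "z_map" (480x640 float32, m along the optical axis (not along the pixel's ray), 0 where there is no reading), "vertical_fov" (degrees; the focal length in pixels is half the picture's height over the tangent of half this angle, whatever the lens; pixels are square), "cx", "cy" (the principal point, pixels), "dist_coeffs" ([k1, k2, p1, p2, k3] as OpenCV has them; the pictures are not rectified), "rvec" (rotation vector, rad) and "tvec" (3), from world to camera coordinates, as OpenCV has them. Camera axes: x right, y down, z forward; pixel columns grow to the right and rows downward; lengths in m; the calibration is good to about 2 mm. A picture is of the moment at which its call begins.
- job_done(): hands the job in; it is judged then, once.
Trained networks look in the newest picture that a camera, given by its name, has taken for a name from the list of things; names that differ only in an ending like _2 or _b are one class to them, and where a whole thing is asked for, a point or a joint stands for the part that bears it (a point fixed in the world has none). Each returns a list of dicts, best first, with "confidence" (0 to 1); they miss things now and then, are a little off and sometimes report something else, mostly with a low value. They report only what shows in the picture. A call takes as long as a camera call.
- imaging.silhouettes(camera, target): "region" (480x640 bool, what is visible of it) and "bbox" ([left, top, right, bottom] in pixels, round what is visible of it).
- imaging.mark_of(camera, target): "pixel" ([column, row] in pixels: a listed point, or the origin of a listed thing).
The state is a dict: "t": time; "joint_pos": joint angles; "dq": joint speeds; "joint_torque": joint torques, N m; "ee_pos": TCP position; "tool_rot": TCP orientation; "ft_force": force on the tool from outside, world axes, zero at the start; "ft_torque": the same for the moment, N m; "finger_gap": finger opening in m; "grasp_force": force on a finger pad.
Only numpy, scipy, OpenCV 4.12 (cv2) and the standard library are available. Lean on these libraries where they do the work, as an engineer would, in place of code of your own. Each camera call takes 0.05 s, during which the arm holds its last target. There are 200 camera calls.

## Task

Check that the red hand lever of the bench press stops short of the black grip bar: push it in from its outer side with the backs or tips of the fingers until it comes up against its stop, let it spring all the way back out clear of your fingers, then press it in to the stop once more and finish the program while still holding it there. Push firmly but do not force it, do not grasp or touch the bar or reach behind the lever, and leave the small things round the press where they are.

Things in the scene. Friction and masses are not known exactly. Their poses are not given: they have to be found in the camera images.
- press: grey hand-lever press bolted to the bench. Origin on the bench under it; base plate spans own x -55..95, y -125..125, z 0..14 mm. Own x points from the lever (robot side) to the bar, y along the bar to the head, z up. Head block at x 4..48, y 60..116, top z 111 mm, its pivot clevis juts to x -25; end post at x 26, y -104, top z 105; anvil at x 84, y 92, top z 100 mm.
- lever (a joint): hinge of the lever about a vertical axis, rad: 0 = sprung fully out (rest), grows (turning anticlockwise from above) as it is pressed in, hard stop at 0.38, where the blade is still about 20 mm short of the bar. A return spring resists at press_point with about 3 N at first, 6.5 N just before the stop. Above 0.36 counts as at the stop, below 0.03 as fully back.
- lever_pivot (a point): point on the lever's hinge axis (vertical), 85 mm above the bench
- press_point (a point): point on the outer face of the lever's red blade, 105 mm from the hinge axis, at half blade height (85 mm above the bench): a good place to push. It moves and turns with the lever; own +x is the way the lever moves when pressed in, own -y runs along the blade to its free end. The blade is 20 mm high (75 to 95 mm above the bench); its inner side, facing the bar, carries a black strip, 11 mm behind the outer face.
- loupe: loose black eye loupe with an orange rim, 32 mm wide, 27 mm high; origin at the centre of its underside; bystander
- parts_tin: loose round white parts tin, 52 mm wide, 23 mm high; origin at the centre of its underside; bystander
- watch_case: loose steel watch case without its movement, 44 x 42 x 8 mm; origin at the centre of its underside; bystander
- grip_bar (a point): middle of the fixed black grip bar, on its axis, at press (26, 0, 85) mm: a 24 mm thick, 158 mm long bar along own y (press y), from the head to the end post. A brass stop screw juts from it towards the lever near the head, at y 40 mm. Not to be touched.
- lever_ball (a point): centre of the red ball, 23 mm in diameter, at the free end of the lever, 150 mm from the hinge axis, 85 mm above the bench. At rest the lever splays 0.40 rad away from the bar, on the robot side.

How it is judged:
On the way, in this order (a step that is already met when the one before it is completed fails the run):
1. the lever is pressed in to its stop by the fingers (joint above 0.36 rad) (value of joint lever above 0.36 rad and contact force between the fingers and lever above 3 N), for 0.2 s.
2. the lever has sprung fully back (joint below 0.03 rad) and the fingers are off it (value of joint lever below 0.03 rad and contact force between the fingers and lever below 0.1 N), for 0.2 s.
At the end, for the whole second after the job is handed in: The lever is at rest at its stop (joint above 0.36 rad, that is within about 3 mm of the stop at the tip), held there by the fingers on its blade with more than 3 N (all of step 1 and velocity of joint lever below 0.05 rad/s); the arm keeps its last pose, push and grip.
It fails at once if the lever is forced: more than 45 N from the fingers (contact force between the fingers and lever above 45 N).
It fails at once if a finger gets behind the lever (touches its inner strip with more than 1 N), as in grasping it (contact force between the fingers and lever_c2 above 1 N).
It fails at once if the robot touches the grip bar (more than 1 N) (contact force between any of the fingers, the arm and press_c0 above 1 N).
It fails at once if a bystander is moved by more than 15 mm (distance of any of loupe, parts_tin, watch_case from where it was at the start of the episode above 0.015 m).
It also fails if it takes over 38 s, if anything falls off the work surface, if the arm or the gripper's body presses on something with over 40 N, if the wrist force passes 120 N, or if a joint passes its speed limit or range.

## Working session

There is one attempt and no reset: what is moved stays moved. The work goes in short steps, Python scripts to look and compute and a shell command to move; the robot and the scene stay as the last step left them, time stands still between calls to the robot, and variables do not carry over. Pictures are saved under pics/ and viewed, at most 10 in all, crops included, and the job is handed in when it is done.

```bash
mkdir -p pics; cat > h.py <<'E'
import numpy as np, cv2
from station import read_state, imaging
def K(c):
    f=240/np.tan(np.radians(c["vertical_fov"])/2); return np.array([[f,0,c["cx"]],[0,f,c["cy"]],[0,0,1.]])
def at_z(c,px,z):
    n=cv2.undistortPoints(np.array([[px]],float),K(c),np.array(c["dist_coeffs"],float))[0,0]
    R=cv2.Rodrigues(np.array(c["rvec"],float))[0]; t=np.array(c["tvec"],float).ravel()
    o=-R.T@t; d=R.T@np.array([n[0],n[1],1]); return o+d*(z-o[2])/d[2]
E
python3 - <<'E'
from h import *
np.set_printoptions(precision=4,suppress=True)
for cam in ("top","scene"):
    c=imaging.camera(cam); cv2.imwrite(f"pics/{cam}0.png",c["pixels"][:,:,::-1])
    for n,z in (("press",0),("lever_pivot",.085),("press_point",.085),("lever_ball",.085),("grip_bar",.085),("loupe",0),("parts_tin",0),("watch_case",0)):
        for r in imaging.mark_of(cam,n)[:2]: print(cam,n,round(r["confidence"],2),np.array(r["pixel"]).round(),at_z(c,r["pixel"],z))
s=read_state(); print(s["t"],s["ee_pos"],s["tool_rot"],cv2.Rodrigues(np.array(s["tool_rot"]))[0],s["finger_gap"])
E
```

```text
top press 0.67 [363. 217.] [0.5804 0.123  0.    ]
top lever_pivot 0.73 [319. 220.] [0.5658 0.2095 0.085 ]
top press_point 0.64 [375. 249.] [0.5132 0.1107 0.085 ]
top lever_ball 0.85 [397. 258.] [0.4958 0.072  0.085 ]
top grip_bar 0.6 [371. 200.] [0.6005 0.1158 0.085 ]
top loupe 0.58 [328. 274.] [0.4705 0.1927 0.    ]
top parts_tin 0.93 [398. 287.] [0.4437 0.0568 0.    ]
top parts_tin 0.39 [375. 248.] [0.5196 0.1009 0.    ]
top watch_case 0.51 [282. 213.] [0.5899 0.2809 0.    ]
scene press 0.92 [340. 319.] [0.5724 0.1259 0.    ]
scene lever_pivot 0.61 [345. 260.] [0.5685 0.2045 0.085 ]
scene press_point 0.64 [308. 293.] [0.5128 0.1108 0.085 ]
scene lever_ball 0.59 [296. 308.] [0.4987 0.0722 0.085 ]
scene grip_bar 0.9 [359. 297.] [0.6041 0.1159 0.085 ]
scene loupe 0.67 [294. 285.] [0.4665 0.1962 0.    ]
scene loupe 0.59 [308. 294.] [0.5007 0.1786 0.    ]
scene parts_tin 0.6 [270. 337.] [0.4478 0.0627 0.    ]
0.9 [ 0.1237 -0.5359  0.2313] [3.1214 0.3555 0.0001] [[ 0.9744  0.2248  0.    ]
 [ 0.2248 -0.9744 -0.    ]
 [ 0.      0.     -1.    ]] 0.08560530856191047
```

View pics/top0.png

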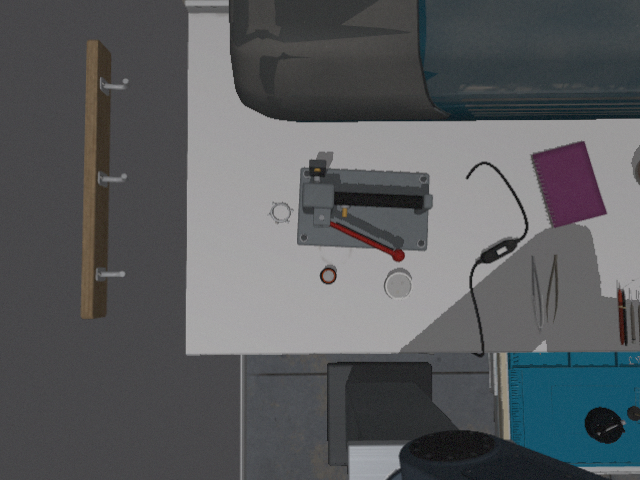

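View pics/scene0.png

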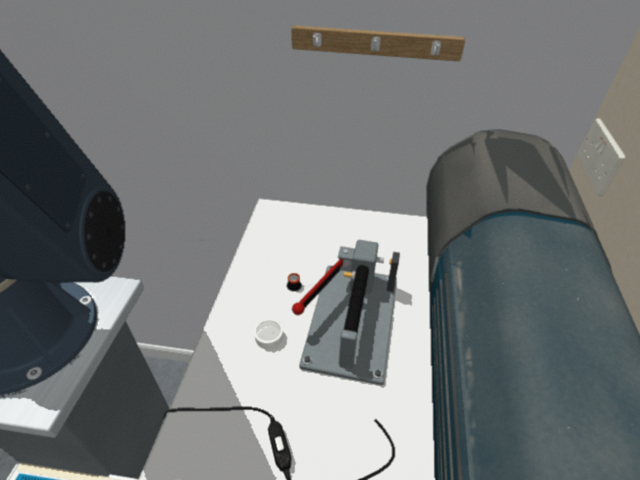

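The top view shows the lever running from its pivot at about (322,220) to the ball at (398,256). The tin is at (398,287), the loupe at (328,275) and the watch case at (282,212). The scene view agrees, and pivot to ball measures 152 mm against the 150 mm given. Next I shut the fingers, turn the tool so its x lies roughly along the push direction, and approach.

```bash
python3 -m handwheel '[[[0.5,-0.5,0,0.05,0],[1,-1,0,0.1,0],[1,-1,0,0.152,0],[1,-1,0,0.152,0]]]'
python3 -m handwheel '[[[0.3,-0.5,0,0,0],[0.6,-1,0,0,0],[0.6,-1,0,0,0]]]'
python3 -m handwheel '[[[0.3,-0.5,0,0,0],[0.6,-1,0,0,0],[0.6,-1,0,0,0]]]'
python3 -m handwheel '[[[0,-0.5,0,0,0],[0,-1,0,0,0],[0,-1,0,0,0]]]'
python3 -m handwheel '[[[0,-0.5,0,0,0],[0,-1,0,0,0],[0,-1,0,0,0]]]'
```

```text
t: 1.4
ee_pos: [0.1991, -0.4155, 0.2316]
tool_rot: [3.117, -0.388, 0.0]
ft_force: [-1.3, 0.2, -0.7]
finger_gap: 0.0124
grasp_force: 0.0
t: 1.78
ee_pos: [0.2832, -0.333, 0.2314]
tool_rot: [-3.118, 0.381, -0.0]
ft_force: [0.2, -0.2, -0.1]
finger_gap: 0.0003
grasp_force: 0.0
t: 2.15
ee_pos: [0.3661, -0.2514, 0.2313]
tool_rot: [3.118, -0.383, 0.0]
ft_force: [-1.5, 0.8, 0.4]
finger_gap: 0.0002
grasp_force: 0.0
t: 2.52
ee_pos: [0.3894, -0.1548, 0.2313]
tool_rot: [3.118, -0.386, 0.0]
ft_force: [-0.6, -0.8, -0.8]
finger_gap: 0.0001
grasp_force: 0.0
t: 2.9
ee_pos: [0.4147, -0.0582, 0.2313]
tool_rot: [3.117, -0.387, 0.0]
ft_force: [0.5, -0.8, -0.6]
finger_gap: -0.0
grasp_force: 0.0
```

```bash
python3 -m handwheel '[[[0,-0.5,0,0,0],[0,-0.94,0,0,0],[0,-0.94,0,0,0]]]'
python3 -m handwheel '[[[-0.03,-0.5,0,0,0],[-0.03,-0.94,0.3,0,0],[-0.03,-0.94,0.8,0,0],[-0.03,-0.94,0.8,0,0]]]'
python3 -m handwheel '[[[0,0,0.4,0,0],[0,0,0.8,0,0],[0,0,0.8,0,0]]]'
python3 - <<'E'
from h import *
ims=[]
for cam,(u,v) in (("top",(350,235)),("scene",(320,290))):
    c=imaging.camera(cam); ims.append(cv2.resize(c["pixels"][v-75:v+75,u-50:u+50,::-1],None,fx=4,fy=4,interpolation=2))
    for n in ("lever_pivot","press_point","lever_ball"):
        for r in imaging.mark_of(cam,n)[:1]: print(cam,n,round(r["confidence"],2),np.array(r["pixel"]).round(),at_z(c,r["pixel"],.085).round(4))
cv2.imwrite("pics/near1.png",np.hstack(ims)); print(read_state()["ft_force"])
E
```

```text
t: 3.28
ee_pos: [0.4383, 0.0323, 0.2312]
tool_rot: [3.117, -0.389, 0.0]
ft_force: [-0.3, -1.0, -0.9]
finger_gap: -0.0004
grasp_force: 0.0
t: 3.78
ee_pos: [0.4567, 0.1223, 0.149]
tool_rot: [3.115, -0.393, -0.009]
ft_force: [-0.4, 0.3, 0.1]
finger_gap: -0.0001
grasp_force: 0.0
t: 4.15
ee_pos: [0.4578, 0.1229, 0.0712]
tool_rot: [3.116, -0.395, -0.004]
ft_force: [0.2, 0.1, 0.7]
finger_gap: -0.0001
grasp_force: 0.0
top lever_pivot 0.62 [320. 222.] [0.5617 0.2083 0.085 ]
top press_point 0.74 [372. 248.] [0.5137 0.1153 0.085 ]
scene lever_pivot 0.94 [349. 258.] [0.5766 0.2092 0.085 ]
scene press_point 0.73 [311. 293.] [0.5178 0.1114 0.085 ]
scene lever_ball 0.81 [296. 310.] [0.4995 0.0683 0.085 ]
[-0.25413949 -0.2539157   0.417466  ]
```

View pics/near1.png

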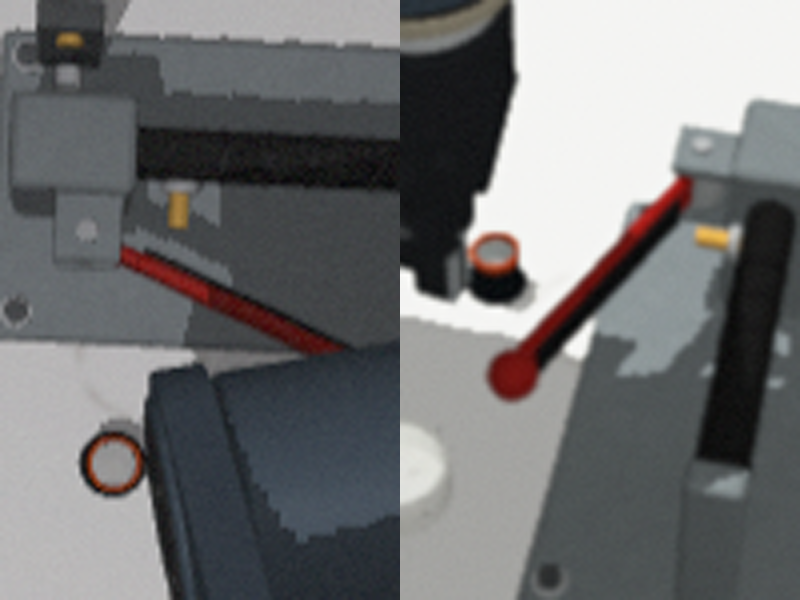

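The left crop (top) shows the gripper outside the lever. The right crop (scene) shows the shut fingertips near (445,285) on the robot side of the red blade, with nothing in between. I'll push in steps and watch the force.

```bash
python3 -m handwheel '[[[0.15,0,0,0,0],[0.3,0,0,0,0],[0.3,0,0,0,0]]]' | grep -E "ee_pos|force"
python3 -m handwheel '[[[0.08,0,0,0,0],[0.15,0,0,0,0],[0.15,0,0,0,0]]]'| grep -E "ee_pos|force"
python3 -m handwheel '[[[0.08,0,0,0,0],[0.15,0,0,0,0],[0.15,0,0,0,0]]]'| grep -E "ee_pos|force"
python3 -m handwheel '[[[0.04,0,0,0,0],[0.08,0,0,0,0],[0.08,0,0,0,0]]]'| grep -E "ee_pos|force"
```

```text
ee_pos: [0.4883, 0.1168, 0.0713]
ft_force: [-0.5, -0.3, -0.3]
grasp_force: 0.0
ee_pos: [0.5019, 0.1134, 0.0713]
ft_force: [0.1, 0.6, 1.4]
grasp_force: 0.0
ee_pos: [0.516, 0.1095, 0.071]
ft_force: [-3.9, -1.1, 1.3]
grasp_force: 1.8
ee_pos: [0.5233, 0.1076, 0.0711]
ft_force: [-4.7, -2.3, 0.7]
grasp_force: 2.1
```

```bash
for i in 1; do python3 -m handwheel '[[[0.05,0,0,0,0],[0.1,0,0,0,0],[0.1,0,0,0,0]]]' | grep -E "ee_pos|ft_force"
python3 -m handwheel '[[[0.03,0,0,0,0],[0.05,0,0,0,0],[0.05,0,0,0,0]]]'| grep -E "ee_pos|ft_force"; done
python3 -m handwheel '[[[0.02,0,0,0,0],[0.03,0,0,0,0],[0.03,0,0,0,0]]]'| grep -E "ee_pos|ft_force"
```

```text
ee_pos: [0.5328, 0.1051, 0.071]
ft_force: [-6.1, -1.5, 1.9]
ee_pos: [0.5375, 0.104, 0.071]
ft_force: [-5.5, -0.9, 0.1]
ee_pos: [0.5404, 0.1035, 0.0711]
ft_force: [-7.1, -0.2, 2.0]
```

```bash
for f in a; do python3 -m handwheel '[[[0.01,0,0,0,0],[0.02,0,0,0,0],[0.02,0,0,0,0]]]'| grep -E "ee_pos|ft_force"; python3 -m handwheel '[[[0.01,0,0,0,0],[0.02,0,0,0,0],[0.02,0,0,0,0]]]'| grep -E "ee_pos|ft_force"; done
python3 - <<'E'
from h import *
ims=[]
for cam,(u,v) in (("top",(370,235)),("scene",(330,290))):
    c=imaging.camera(cam); ims.append(cv2.resize(c["pixels"][v-75:v+75,u-50:u+50,::-1],None,fx=4,fy=4,interpolation=2))
    for n in ("lever_pivot","press_point","lever_ball","grip_bar"):
        for r in imaging.mark_of(cam,n)[:1]: print(cam,n,round(r["confidence"],2),np.array(r["pixel"]).round(),at_z(c,r["pixel"],.085).round(4))
cv2.imwrite("pics/near2.png",np.hstack(ims))
E
```

```text
ee_pos: [0.5423, 0.1031, 0.071]
ft_force: [-6.8, 1.5, 0.7]
ee_pos: [0.5442, 0.1028, 0.071]
ft_force: [-6.5, 2.1, 1.0]
top lever_pivot 0.57 [317. 220.] [0.5641 0.2132 0.085 ]
top lever_ball 0.33 [280. 211.] [0.5811 0.2792 0.085 ]
scene lever_pivot 0.91 [347. 258.] [0.5725 0.2105 0.085 ]
scene press_point 0.67 [328. 297.] [0.5507 0.1068 0.085 ]
scene lever_ball 0.74 [328. 319.] [0.5565 0.0583 0.085 ]
scene grip_bar 0.78 [358. 298.] [0.6023 0.1139 0.085 ]
```

View pics/near2.png

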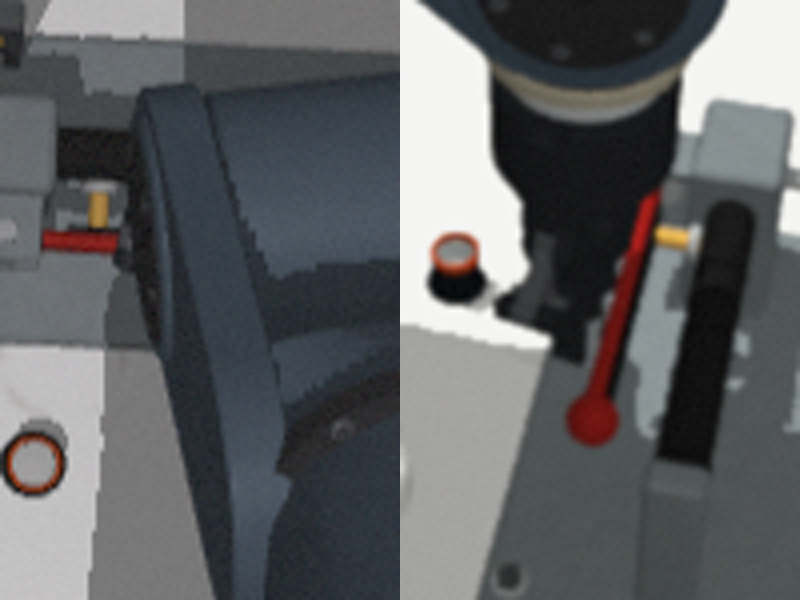

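In the scene crop the blade lies almost against the brass screw at (675,238), and the ball is at (592,420). That puts the angle close to the stop. I'll continue in small steps until the force rises.

```bash
python3 -m handwheel '[[[0.01,0,0,0,0],[0.02,0,0,0,0],[0.02,0,0,0,0]]]'| grep -E "ee_pos|ft_force"; python3 -m handwheel '[[[0.01,0,0,0,0],[0.015,0,0,0,0],[0.015,0,0,0,0]]]'| grep -E "ee_pos|ft_force"
```

```text
ee_pos: [0.5447, 0.1027, 0.0709]
ft_force: [-14.4, 5.1, 6.3]
ee_pos: [0.545, 0.1026, 0.0708]
ft_force: [-20.4, 8.2, 11.5]
```

The force rises sharply to about 22 N, so this is the stop. Next I hold, retreat 60 mm and check that the lever is back out.

```bash
python3 -m handwheel '[[[0,0,0,0,0],[0,0,0,0,0],[0,0,0,0,0],[-0.15,0,0,0,0],[-0.3,0,0,0,0],[-0.45,0,0,0,0],[-0.6,0,0,0,0],[-0.6,0,0,0,0],[-0.6,0,0,0,0],[-0.6,0,0,0,0],[-0.6,0,0,0,0]]]'
python3 - <<'E'
from h import *
ims=[]
for cam,(u,v) in (("top",(370,235)),("scene",(330,290))):
    c=imaging.camera(cam); ims.append(cv2.resize(c["pixels"][v-75:v+75,u-50:u+50,::-1],None,fx=4,fy=4,interpolation=2))
    for n in ("lever_pivot","press_point","lever_ball","loupe","parts_tin"):
        for r in imaging.mark_of(cam,n)[:1]: print(cam,n,round(r["confidence"],2),np.array(r["pixel"]).round(),at_z(c,r["pixel"],.085 if "l" in n and n!="loupe" or "po" in n else 0).round(4))
cv2.imwrite("pics/near3.png",np.hstack(ims))
E
```

```text
t: 10.55
ee_pos: [0.4906, 0.1162, 0.0713]
tool_rot: [-3.117, 0.393, -0.0]
ft_force: [-1.7, 0.2, -0.0]
finger_gap: -0.0006
grasp_force: 0.0
top lever_pivot 0.62 [320. 219.] [0.5664 0.2083 0.085 ]
top press_point 0.23 [320. 220.] [0.5642 0.2083 0.085 ]
top loupe 0.5 [327. 278.] [0.4628 0.1934 0.    ]
scene lever_pivot 0.61 [343. 257.] [0.5651 0.21   0.085 ]
scene press_point 0.79 [308. 289.] [0.5115 0.119  0.085 ]
scene lever_ball 0.62 [297. 306.] [0.4992 0.078  0.085 ]
scene loupe 0.57 [356. 296.] [0.5968 0.1892 0.    ]
scene parts_tin 0.74 [270. 337.] [0.4482 0.0634 0.    ]
```

View pics/near3.png

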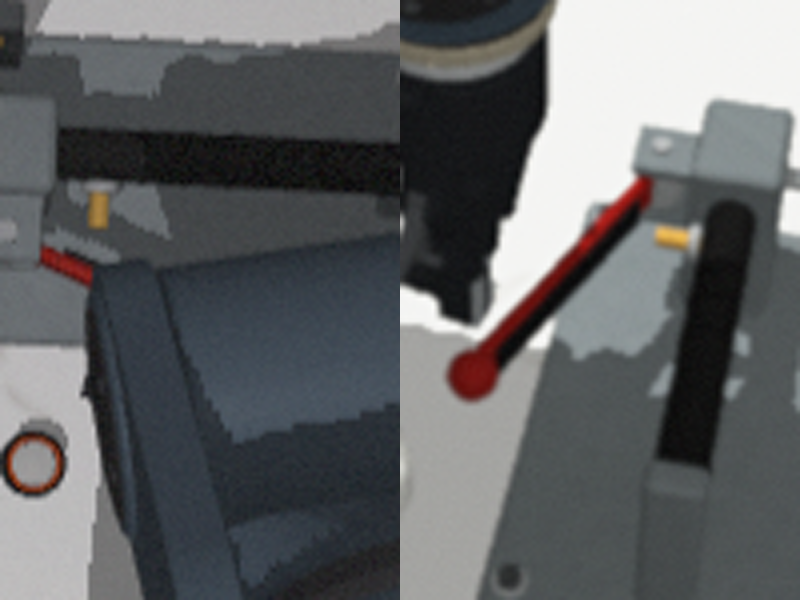

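The ball is back at (472,375), which is its rest pixel once the crop shift is allowed for. The fingers are clear of the blade by about 15 mm and the loupe has not moved. Now the second press.

```bash
python3 -m handwheel '[[[0.08,0,0,0,0],[0.16,0,0,0,0],[0.24,0,0,0,0],[0.32,0,0,0,0],[0.39,0,0,0,0],[0.45,0,0,0,0],[0.5,0,0,0,0],[0.54,0,0,0,0],[0.56,0,0,0,0],[0.575,0,0,0,0],[0.58,0,0,0,0],[0.58,0,0,0,0]]]'
python3 -m handwheel '[[[0.005,0,0,0,0],[0.01,0,0,0,0],[0.01,0,0,0,0],[0.01,0,0,0,0]]]' | grep -E "ee_pos|ft_force|t:"
```

```text
t: 12.65
ee_pos: [0.5446, 0.1026, 0.0708]
tool_rot: [-3.117, 0.393, 0.008]
ft_force: [-13.7, 5.3, 7.6]
finger_gap: 0.0002
grasp_force: 7.0
t: 13.15
ee_pos: [0.5448, 0.1025, 0.0708]
tool_rot: [3.117, -0.392, -0.011]
ft_force: [-17.5, 7.4, 8.9]
```

At the stop again with about 20 N, steady. I'm letting it settle and handing in.

```bash
python3 -m handwheel '[[[0,0,0,0,0],[0,0,0,0,0],[0,0,0,0,0]]]' | grep -E "ee_pos|ft_force"; python3 -c "
from station import job_done; print(job_done())"
```

```text
ee_pos: [0.5448, 0.1025, 0.0708]
ft_force: [-18.1, 6.9, 9.1]
the job is handed in; nothing more can be done
None
```

The lever was pressed to its stop, sprang fully back clear of the fingers, and was pressed to the stop again; I handed the job in at about 13.5 s with it held there at about 20 N, but no verdict came back.

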